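Open the latched slide-top cap case beside the bottle sealer

TASK

Open the longer of the two slide-top cap cases so that the bottle caps in it can be taken for sealing: press the raised tab on its cover down and, keeping it pressed all the way, slide the cover in one motion towards the tab's ridge until it is fully open. Then let go so that the tab springs back up, and leave the shorter case shut.

Things in the scene. Friction and masses are not known exactly. Their poses are not given: they have to be found in the camera images.
- tab_pad (a point): Press point on the long case's tab: centre of its flat top (42 mm along the case, 46 mm wide), on the surface, 60 mm above the bench. It moves with tab and cover. Its -x axis points level the way the cover opens (roughly to the robot), to the tab's ridge, whose near face is 21 mm off; y across, z up. While shut, the case's middle lies 49 mm from it along -x.
- tab (a joint): Press of the long case's tab, m: 0 up, 0.008 down on its stop; spring 2 N at first, 7 N fully down. Under about 4 mm it locks the cover, shut and again half-way; beyond that the cover is free. Tab: grey block on the cover, 50 x 46 mm, top 10 mm above the cover; on its end edge on the opening side an upright ridge 8 mm thick, 42 wide, 14 high.
- cover (a joint): Slide of the long case's white cover, m: 0 shut, 0.080 fully open at its stop; friction 1.5 N, stays where left; pushed by the tab's ridge or by friction on the tab. Case: low grey box, 190 x 100 mm, 54 high, fixed, left or right of the short one; cover's top 50 mm above the bench, alloy strips on its long sides 4 mm higher; it slides out past the case's end.
- short_cover (a joint): Slide of the cover of the short case, m: 0 shut. That case is 130 mm long, otherwise of the same make with the same kind of tab; it stands beside the long one and must stay shut.
Mind the look-alikes: they are no part of the job. What is shaped like the part that bears tab_pad but orange is not meant. Leave any red look-alike of the part that bears short_cover alone.

How it is judged:
By the outcome, as a careful person would: the job done as asked, in the order asked, and still so for the second after the job is handed in, with the robot touching nothing.
It also fails if it takes over 29 s, if anything falls off the work surface, if the arm or the gripper's body presses on something with over 40 N, if the wrist force passes 120 N, or if a joint passes its speed limit or range.

ROBOT

A 6-joint arm with a two-finger parallel gripper is mounted at the origin on the work surface. World frame = base frame: x ahead of the robot, y to its left, z up, the work surface at z = 0. Lengths are in m, angles in rad, forces in N, time in s.
With the tool pointing down it reaches from about 0.35 to 0.775 m from the base axis. Payload 5.5 kg.
Tool frame: the origin (TCP) lies at the very end of the fingers, on their centre line; the grasp point (between the pads) lies 19 mm behind it; x points along the fingers, y is the direction in which the jaws open and shut, and the axes are right-handed (so a half turn about x gives the same grasp; the last joint's range is limited). The gripper opens to 85 mm and grips with 20 to 120 N. Pads are 22 mm wide; open, the fingers measure 114 mm over their backs; the gripper's body (76 mm by 85 mm) begins 54 mm behind the grasp point. The pads swing forward as they close: fully open they stand 13 mm farther back than shut.
Start: joints at [0.983, 0.313, 0.046, 1.304, 0, 1.431], TCP at [0.249, 0.518, 0.231] pointing down, gripper open.
Joint ranges: [-2.76, 2.76], [-0.86, 1.69], [-1.03, 1.26], [-2.2, 2.34], [-1.47, 1.5], [-3.14, 3.14]. Speed limits (rad/s): [2.57, 2.57, 3.14, 3.14, 3.14, 3.14].

INTERFACE

Orientations are given as a unit quaternion [w, x, y, z].
In Python, from workcell import env gives the robot as it stands.
- The arm moves only by the tool drive_tool, never from a script. Its argument "plan" is a list that holds one entry, the list of rows, each a list of 7 numbers: the shift along the tool's x, y, z in cm, then the turn, a rotation vector about the tool's x, y, z in degrees, then the opening, from 0 (shut) to 1 (fully open). In form: [[[tx, ty, tz, wx, wy, wz, fingers], ...]]. A call has exactly 5 rows; each row shifts and turns the commanded pose from where the row before left it, along the tool's axes as they then stand; what a row does not reach is not made up. A row lasts 1/12 s, in which the tool goes at most 41.7 mm and 7.16 degrees, less where a joint would pass 70% of its speed; a pose out of reach is approached as far as the arm can. A call with a gripper value outside its range is refused whole. The fingers move at their own pace and stop on an object; "squeeze" is the grip in N (left out, the last holds). Time passes only in rows, so rows that do not move let the fingers close, or fill a call up. It gives the time, the measured TCP pose, the force and the opening at its end, in the units of the state.
- env.get_state(): the state, without advancing time (a new reading comes with each control period).
- env.read_camera(name): name is "scene" or "top"; returns the picture (400x640x3 uint8, red, green, blue); there is no depth.
- env.camera_model(name): a dict with "camera_matrix" (3x3 intrinsics, pixels), "camera_from_world" (4x4, takes a point from world to camera coordinates). Camera axes: x right, y down, z forward; pixel columns grow to the right and rows downward; lengths in m; the calibration is good to about 2 mm. A picture is of the moment at which its call begins. camera_model takes no time and is no camera call.
- env.hand_in(): hands the job in, once; it reports no verdict.
The state is a dict: "clock": time; "joint_pos": joint angles; "qvel": joint speeds; "tau": joint torques, N m; "tcp_pos": TCP position; "orientation": TCP orientation; "wrist_force": force on the tool from outside, world axes, zero at the start; "ft_torque": the same for the moment, N m; "finger_gap": finger opening in m.
Only numpy, scipy, OpenCV 4.12 (cv2) and the standard library are available. Lean on these libraries where they do the work, as an engineer would, in place of code of your own. Each camera call takes 0.05 s, during which the arm holds its last target.

## Working session

There is one attempt and no reset: what is moved stays moved. The work goes in short steps, Python scripts to look and compute and a tool call to move; the robot and the scene stay as the last step left them, time stands still between calls to the robot, and variables do not carry over. Pictures are saved under pics/ and viewed, and the job is handed in when it is done.

Besides the shell and the picture viewer there is one more tool, called by a JSON object that holds its "api" and its "payload", one argument or row to a line. drive_tool: Moves the arm, as the interface text tells. Its arguments: {"type":"object","properties":{"plan":{"type":"array","items":{"type":"array","items":{"type":"array","items":{"type":"number"}}}},"squeeze":{"type":"number"}},"required":["plan"]}

```bash
mkdir -p pics; ls; python3 - <<'E'
from workcell import env
import cv2,numpy as np
for n in ("scene","top"):
    im=env.read_camera(n); cv2.imwrite(f"pics/{n}0.png",im[:,:,::-1])
    m=env.camera_model(n); print(n,np.round(m["camera_matrix"],2).tolist(),np.round(m["camera_from_world"],4).tolist())
s=env.get_state(); print(s)
E
```

```text
pics
scene [[452.31, 0.0, 320.91], [0.0, 452.31, 202.65], [0.0, 0.0, 1.0]] [[-0.0003, 0.9999, 0.0169, -0.0059], [0.8275, 0.0097, -0.5614, -0.3554], [-0.5615, 0.0138, -0.8274, 1.2476], [0.0, 0.0, 0.0, 1.0]]
top [[475.88, 0.0, 319.16], [0.0, 475.88, 197.1], [0.0, 0.0, 1.0]] [[0.0273, -0.9989, 0.0375, -0.0296], [-0.9908, -0.032, -0.1312, 0.4652], [0.1322, -0.0336, -0.9907, 0.8477], [0.0, 0.0, 0.0, 1.0]]
{'clock': 0.1, 'joint_pos': array([9.83403146e-01, 3.13964989e-01, 4.50916221e-02, 1.30359842e+00,
       2.47737193e-05, 1.43118762e+00]), 'qvel': array([ 8.25693720e-04, -1.75141709e-03,  3.23396484e-03, -2.70020787e-04,
       -6.96883829e-04, -6.05554566e-05]), 'tau': array([ 3.04292269e-03, -4.81726527e+01,  2.99243367e+01,  1.27274415e-02,
       -5.11418091e-05,  5.15330669e-06]), 'tcp_pos': array([0.24870986, 0.5179253 , 0.23047506]), 'orientation': array([ 0.68923882,  0.15644577,  0.68967642, -0.15754686]), 'wrist_force': array([ 0.16525206, -0.12454329, -0.07844065]), 'ft_torque': array([ 0.00859181,  0.00871241, -0.04460718]), 'finger_gap': 0.08554317269355191}
```

View pics/scene0.png

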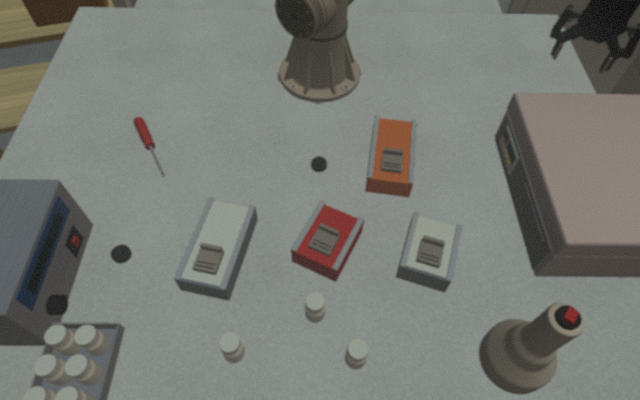

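View pics/top0.png

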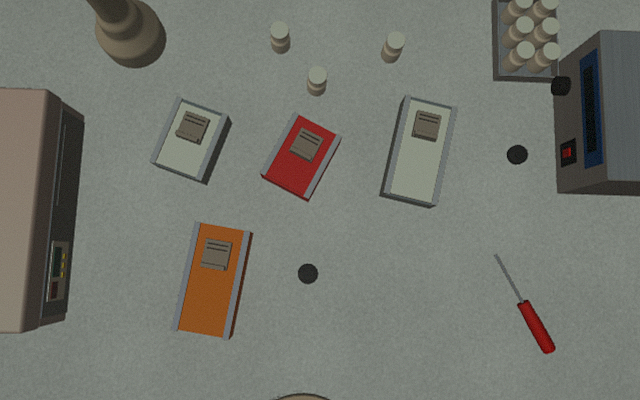

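The scene view shows the robot at the top; in the top view it is at the bottom. Candidates, by top-view pixel:
- Long white case (420,150), tab at (427,125): fits the description.
- Short white case (192,140): must stay shut.
- Red look-alike (302,155).
- Orange look-alike (213,280).

I choose the long white case and check it in a close crop.

```bash
python3 - <<'E'
import cv2
a=cv2.imread("pics/top0.png")[85:215,370:470]; b=cv2.imread("pics/scene0.png")[190:305,165:265]
a=cv2.resize(a,(400,520),interpolation=cv2.INTER_CUBIC); b=cv2.resize(b,(400,460),interpolation=cv2.INTER_CUBIC)
b=cv2.copyMakeBorder(b,0,60,0,0,cv2.BORDER_CONSTANT)
cv2.imwrite("pics/crop0.png",cv2.convertScaleAbs(cv2.hconcat([a,b]),alpha=1.3))
E
```

```text
(no output)
```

View pics/crop0.png

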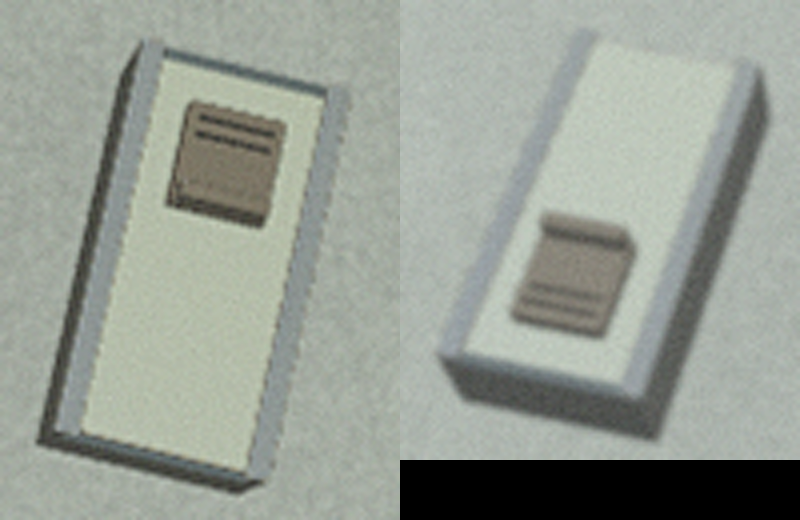

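The crop shows the grey tab on the white cover, with its ridge on the robot's side (top view near (424,137), scene view near (212,247)). The cover therefore opens towards the robot. I'll fit the pose next.

```bash
cat > h.py <<'E'
import numpy as np,cv2
from workcell import env
from scipy.optimize import least_squares
from scipy.spatial.transform import Rotation as R
def proj(n,P):
    m=env.camera_model(n);T=m["camera_from_world"];q=np.asarray(P)@T[:3,:3].T+T[:3,3]
    q=q@m["camera_matrix"].T; return q[:,:2]/q[:,2:]
E
python3 - <<'E'
from h import *
# model: x away from robot (opposite opening), y left
M=np.array([[.095,.05,.054],[.095,-.05,.054],[-.095,-.05,.054],[-.095,.05,.054],[.119-.049,.023,.060],[.07,-.023,.060]])
top=np.array([[405,95],[457.5,107],[437.5,205],[384.2,193],[417.5,110.7],[441.2,115.5]])
sc=np.array([[227.5,288.7],[175,278.7],[211.2,197],[253.7,205.5],[216.2,273.7],[193.7,269.5]])
def W(p):
    c,s=np.cos(p[2]),np.sin(p[2]); return M@np.array([[c,s,0],[-s,c,0],[0,0,1]])+[p[0],p[1],0]
for use in ("t","s","ts"):
    f=lambda p:np.concatenate(([ (proj("top",W(p))-top).ravel()] if "t" in use else [])+([(proj("scene",W(p))-sc).ravel()] if "s" in use else []))
    r=least_squares(f,[.45,-.2,0]); p=r.x
    print(use,p,np.degrees(p[2]),np.round(r.fun,1)); print("pad",p[:2]+.049*np.array([np.cos(p[2]),np.sin(p[2])]))
for n in("top","scene"):
    im=cv2.imread(f"pics/{n}0.png")
    im=cv2.resize(im,None,fx=1,fy=1)
    E=np.array([[.07,.023,.06],[.07,-.023,.06],[.028,-.023,.06],[.028,.023,.06],[.028,.021,.074],[.028,-.021,.074],[.02,-.021,.074],[.02,.021,.074]])
    M0=M; M=E; q=proj(n,W(p)); M=M0; q2=proj(n,W(p))
    o=np.array([360,80]) if n=="top" else np.array([160,185])
    big=cv2.resize(im[o[1]:o[1]+130,o[0]:o[0]+110],None,fx=4.5,fy=4.5)
    for a,b in ((q[:4],(0,0,255)),(q[4:],(0,255,0)),(q2[:4],(255,0,0))):
        cv2.polylines(big,[np.round((a-o+.5)*4.5).astype(int)],True,b,1)
    cv2.imwrite(f"pics/fit_{n}.png",big)
a=cv2.imread("pics/fit_top.png");b=cv2.imread("pics/fit_scene.png");b=cv2.resize(b,(int(b.shape[1]*300/495),int(b.shape[0]*300/495))) if 0 else b
o=cv2.hconcat([a,b]);print(o.shape);cv2.imwrite("pics/fit.png",cv2.resize(o,(790,int(o.shape[0]*790/o.shape[1]))))
E
```

```text
t [ 0.55711062 -0.20003116 -0.19938846] -11.424116978937858 [ 0.1 -0.1 -0.3  0.2  0.3  0.7 -0.1  0.1 -0.2 -0.9  0.3  0. ]
pad [ 0.60513982 -0.20973659]
s [ 0.55769024 -0.19739795 -0.19820897] -11.356537663549615 [-0.5  0.8  0.3  0.5 -1.8  0.1  2.  -0.1  0.6 -0.5 -0.5 -1. ]
pad [ 0.60573086 -0.20704672]
ts [ 0.55723826 -0.19880192 -0.19815479] -11.35343300400829 [-0.7 -0.2 -1.   0.  -0.3  0.6 -0.8  0.1 -0.9 -1.  -0.4 -0.1 -1.2  0.6
 -0.4  0.3 -2.4 -0.1  1.3 -0.3 -0.2 -0.8 -1.2 -1.2]
pad [ 0.6052794  -0.20844808]
(585, 990, 3)
```

View pics/fit.png

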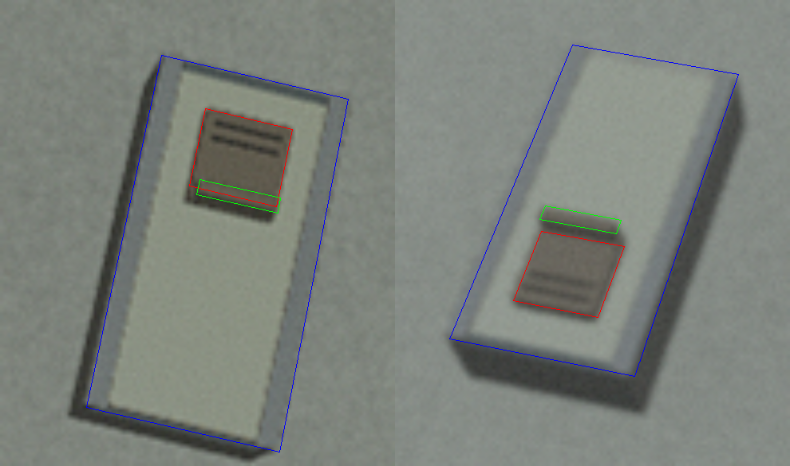

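The overlay matches the tab and case in both views: pad near (0.605, -0.209), yaw about -11.4°. Next I work out the tool axes, the obstacles on the way and the approach.

```bash
cat >> h.py <<'E'
def back(n,uv,z):
    m=env.camera_model(n);T=m["camera_from_world"];r=np.linalg.inv(m["camera_matrix"])@[*uv,1.]
    Rw=T[:3,:3].T; o=-Rw@T[:3,3]; d=Rw@r; return o+d*(z-o[2])/d[2]
YAW=np.radians(-11.4); U=np.array([np.cos(YAW),np.sin(YAW),0]); PAD=np.array([.605,-.209,.06])
def st():
    s=env.get_state();w,x,y,z=s["orientation"];r=R.from_quat([x,y,z,w]);return s,r
def goal(off,z,zsign=1):
    # tool x down, tool z along sign*U ; off = shift along opening direction
    p=PAD-U*off; p[2]=z; X=np.array([0,0,-1.]);Z=zsign*U;Y=np.cross(Z,X)
    g=R.from_matrix(np.c_[X,Y,Z]); s,r=st()
    print("t",round(float(s["clock"]),2),"shift cm",np.round(r.inv().apply(p-s["tcp_pos"])*100,2),"turn deg",np.round(np.degrees((r.inv()*g).as_rotvec()),2),"F",np.round(s["wrist_force"],1),"tcp",np.round(s["tcp_pos"],4),"gap",round(s["finger_gap"],3), "j",np.round(s["joint_pos"],2))
    l=s["tcp_pos"]-PAD; print(" off open-dir mm",round(-l@U*1000,1),"lat mm",round(l@np.array([-U[1],U[0],0])*1000,1))
E
python3 - <<'E'
from h import *
s,r=st(); print(np.round(r.as_matrix(),3))
for z in(1,-1): goal(.005,.12,z)
print("box bench corners top", back("top",(67,320),0),back("top",(84,118),0))
print("scene bench",back("scene",(537,273),0)); 
for h in(.1,.15,.2,.25,.3): print(h,back("scene",(515,95),h)[:2],back("scene",(550,247),h)[:2],back("top",(46,330),h)[:2],back("top",(58,92),h)[:2])
for h in (0,.15,.2,.25): print(h,"stand",back("scene",(568,318),h)[:2], back("top",(125,30),0)[:2])
E
```

```text
[[-0.001  0.433  0.901]
 [-0.001  0.901 -0.433]
 [-1.    -0.002 -0.   ]]
t 0.1 shift cm [ 11.11 -50.2   63.11] turn deg [-14.26  -0.03   0.09] F [ 0.2 -0.1 -0.1] tcp [0.2487 0.5179 0.2305] gap 0.086 j [0.98 0.31 0.05 1.3  0.   1.43]
 off open-dir mm 492.9 lat mm 642.2
t 0.1 shift cm [ 11.11 -50.2   63.11] turn deg [1.6574e+02 1.3000e-01 4.0000e-02] F [ 0.2 -0.1 -0.1] tcp [0.2487 0.5179 0.2305] gap 0.086 j [0.98 0.31 0.05 1.3  0.   1.43]
 off open-dir mm 492.9 lat mm 642.2
box bench corners top [0.23033837 0.4347825  0.        ] [0.60852014 0.43891651 0.        ]
scene bench [0.59688741 0.44503593 0.        ]
0.1 [0.18481726 0.46243505] [0.59162442 0.42922269] [0.22717048 0.41972325] [0.62399199 0.43973755]
0.15 [0.24006687 0.43034504] [0.61911818 0.3993987 ] [0.23480666 0.39441494] [0.6068859  0.41318132]
0.2 [0.29531648 0.39825502] [0.64661194 0.36957472] [0.24244283 0.36910662] [0.58977982 0.38662509]
0.25 [0.35056609 0.36616501] [0.6741057  0.33975074] [0.25007901 0.34379831] [0.57267373 0.36006887]
0.3 [0.4058157 0.334075 ] [0.70159946 0.30992675] [0.25771518 0.31849   ] [0.55556764 0.33351264]
0 stand [0.69082359 0.47947461] [0.79030337 0.37579118]
0.15 stand [0.74553454 0.39169497] [0.79030337 0.37579118]
0.2 stand [0.76377152 0.36243509] [0.79030337 0.37579118]
0.25 stand [0.7820085 0.3331752] [0.79030337 0.37579118]
```

{"api": "drive_tool", "payload": {
  "plan": [
    [[0, -1.5, 1.9, 0, 0, 0, 0], [0, -2.5, 3.1, 0, 0, 0, 0], [0, -2.5, 3.1, 0, 0, 0, 0], [0, -2.5, 3.1, 0, 0, 0, 0], [0, -2.5, 3.1, 0, 0, 0, 0]]
  ],
  "squeeze": 40
}}

```text
clock: 0.52
tcp_pos: [0.3281, 0.3511, 0.2308]
orientation: [0.689, 0.156, 0.69, -0.157]
wrist_force: [1.0, -0.7, -0.1]
finger_gap: 0.0258
```

{"api": "drive_tool", "payload": {
  "plan": [
    [[0, -2.5, 3.1, 0, 0, 0, 0], [0, -2.5, 3.1, 0, 0, 0, 0], [0, -2.5, 3.1, 0, 0, 0, 0], [0, -2.5, 3.1, 0, 0, 0, 0], [0, -2.5, 3.1, 0, 0, 0, 0]]
  ]
}}

```text
clock: 0.93
tcp_pos: [0.4138, 0.1711, 0.2311]
orientation: [0.689, 0.157, 0.69, -0.157]
wrist_force: [0.7, -0.1, 0.7]
finger_gap: 0.0003
```

{"api": "drive_tool", "payload": {
  "plan": [
    [[0, -2.5, 3.1, 0, 0, 0, 0], [0, -2.5, 3.1, 0, 0, 0, 0], [0, -2.5, 3.1, 0, 0, 0, 0], [0, -2.5, 3.1, 0, 0, 0, 0], [0, -1.5, 2, 0, 0, 0, 0]]
  ]
}}

```text
clock: 1.35
tcp_pos: [0.4947, 0.0036, 0.2309]
orientation: [0.689, 0.158, 0.689, -0.158]
wrist_force: [0.8, 0.1, 0.8]
finger_gap: -0.0002
```

```bash
python3 -c "
from h import *
goal(.005,.12)"
```

```text
t 1.35 shift cm [ 11.11 -14.46  18.7 ] turn deg [-14.4    0.02   0.04] F [0.8 0.1 0.8] tcp [0.4947 0.0036 0.2309] gap -0.0 j [-0.15  0.16 -0.16  1.26 -0.    0.3 ]
 off open-dir mm 150.2 lat mm 186.6
```

{"api": "drive_tool", "payload": {
  "plan": [
    [[1, -2.4, 3.1, 0, 0, 0, 0], [1, -2.4, 3.1, 0, 0, 0, 0], [1, -2.4, 3.1, 0, 0, 0, 0], [1, -2.4, 3.1, 0, 0, 0, 0], [1, -2.4, 3.1, 0, 0, 0, 0]]
  ]
}}

```text
clock: 1.77
tcp_pos: [0.5817, -0.1701, 0.1803]
orientation: [0.689, 0.157, 0.69, -0.157]
wrist_force: [0.4, -0.1, -0.4]
finger_gap: 0.0001
```

{"api": "drive_tool", "payload": {
  "plan": [
    [[0, -2, 2.8, 0, 0, 0, 0], [0, 0, 0, -5, 0, 0, 0], [0, 0, 0, -5, 0, 0, 0], [0, 0, 0, -4.4, 0, 0, 0], [0, 0, 0, 0, 0, 0, 0]]
  ]
}}

```text
clock: 2.18
tcp_pos: [0.5977, -0.1987, 0.1803]
orientation: [0.703, 0.069, 0.704, -0.069]
wrist_force: [0.1, -0.1, -0.6]
finger_gap: 0.0003
```

```bash
python3 -c "
from h import *
goal(.005,.075)
for n in ('top','scene'): cv2.imwrite(f'pics/{n}1.png',env.read_camera(n)[:,:,::-1])
a=cv2.imread('pics/top1.png')[60:220,340:500];b=cv2.imread('pics/scene1.png')[150:310,130:290]
cv2.imwrite('pics/c1.png',cv2.resize(cv2.hconcat([a,b]),None,fx=2.5,fy=2.5))
"
```

```text
t 2.18 shift cm [10.53 -0.87  0.43] turn deg [ 0.21 -0.09 -0.03] F [ 0.1 -0.1 -0.6] tcp [ 0.5977 -0.1987  0.1803] gap 0.0 j [-0.45  0.44  0.11  1.24  0.   -0.25]
 off open-dir mm 9.2 lat mm 8.6
```

View pics/c1.png

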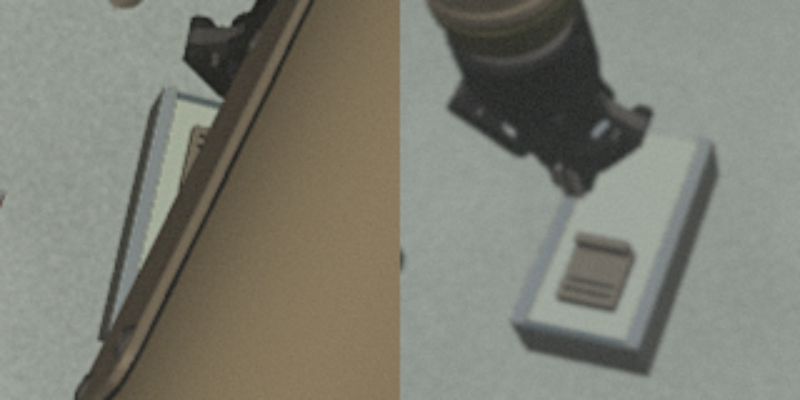

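The arm hides the tab in the top view. The scene view shows the shut fingertips above the case and the tab clear at crop (600,270). I'll centre on the pad and descend.

{"api": "drive_tool", "payload": {
  "plan": [
    [[0, -0.9, 0.8, 0, 0, 0, 0], [3, 0, 0, 0, 0, 0, 0], [3, 0, 0, 0, 0, 0, 0], [3, 0, 0, 0, 0, 0, 0], [1.5, 0, 0, 0, 0, 0, 0]]
  ]
}}

```text
clock: 2.7
tcp_pos: [0.6021, -0.2076, 0.0725]
orientation: [0.702, 0.071, 0.705, -0.069]
wrist_force: [-1.3, 1.0, -0.7]
finger_gap: 0.0002
```

{"api": "drive_tool", "payload": {
  "plan": [
    [[0.3, 0, 0, 0, 0, 0, 0], [0.2, 0, 0, 0, 0, 0, 0], [0, 0, 0, 0, 0, 0, 0], [0, 0, 0, 0, 0, 0, 0], [0, 0, 0, 0, 0, 0, 0]]
  ]
}}

```text
clock: 3.12
tcp_pos: [0.6053, -0.2093, 0.0731]
orientation: [0.705, 0.069, 0.703, -0.07]
wrist_force: [0.2, -0.3, 0.5]
finger_gap: -0.0001
```

```bash
python3 -c "
from h import *
goal(.005,.06)
for n in ('top','scene'): cv2.imwrite(f'pics/{n}2.png',env.read_camera(n)[:,:,::-1])
a=cv2.imread('pics/top2.png')[60:220,340:500];b=cv2.imread('pics/scene2.png')[190:310,150:270]
cv2.imwrite('pics/c2.png',cv2.resize(b,None,fx=4,fy=4,interpolation=cv2.INTER_CUBIC))
"
```

```text
t 3.12 shift cm [ 1.31  0.03 -0.54] turn deg [0.13 0.17 0.04] F [ 0.2 -0.3  0.5] tcp [ 0.6053 -0.2093  0.0731] gap -0.0 j [-0.46  0.52 -0.04  1.01  0.   -0.26]
 off open-dir mm -0.4 lat mm -0.3
```

View pics/c2.png

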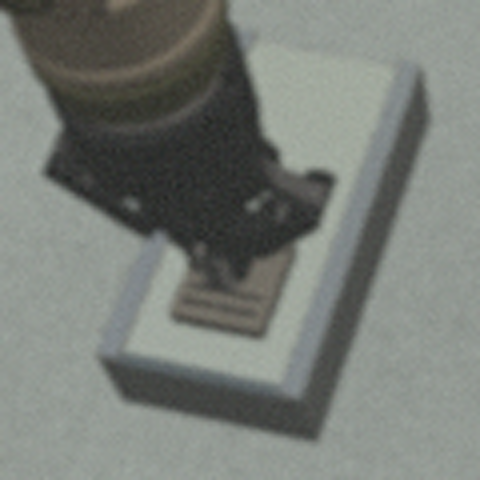

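The fingertips stand over the middle of the tab, crop (230,270), with the ridge on the robot's side. I press down.

{"api": "drive_tool", "payload": {
  "plan": [
    [[0.5, 0, 0, 0, 0, 0, 0], [0.5, 0, 0, 0, 0, 0, 0], [0.4, 0, 0, 0, 0, 0, 0], [0.2, 0, 0, 0, 0, 0, 0], [0, 0, 0, 0, 0, 0, 0]]
  ]
}}

```text
clock: 3.63
tcp_pos: [0.6043, -0.209, 0.0552]
orientation: [0.704, 0.069, 0.704, -0.069]
wrist_force: [-0.2, -0.7, 4.7]
finger_gap: 0.0004
```

{"api": "drive_tool", "payload": {
  "plan": [
    [[0.2, 0, 0, 0, 0, 0, 0], [0.2, 0, 0, 0, 0, 0, 0], [0, 0, 0, 0, 0, 0, 0], [0, 0, 0, 0, 0, 0, 0], [0, 0, 0, 0, 0, 0, 0]]
  ]
}}

```text
clock: 4.05
tcp_pos: [0.6044, -0.209, 0.0522]
orientation: [0.704, 0.069, 0.703, -0.069]
wrist_force: [-1.0, 0.5, 6.3]
finger_gap: -0.0001
```

{"api": "drive_tool", "payload": {
  "plan": [
    [[0.15, 0, 0, 0, 0, 0, 0], [0, 0, 0, 0, 0, 0, 0], [0, 0, 0, 0, 0, 0, 0], [0, 0, 0, 0, 0, 0, 0], [0, 0, 0, 0, 0, 0, 0]]
  ]
}}

```text
clock: 4.47
tcp_pos: [0.6045, -0.209, 0.0519]
orientation: [0.704, 0.069, 0.703, -0.07]
wrist_force: [-2.2, 1.2, 12.2]
finger_gap: 0.0
```

```bash
python3 -c "
from h import *
goal(.085,.052)"
```

```text
t 4.47 shift cm [-0.03  0.03 -8.45] turn deg [0.14 0.09 0.03] F [-2.2  1.2 12.2] tcp [ 0.6045 -0.209   0.0519] gap 0.0 j [-0.46  0.54 -0.07  0.97 -0.   -0.26]
 off open-dir mm 0.5 lat mm -0.1
```

The tab is down on its stop (TCP z 52 mm, 12 N). Now I slide with it held down.

{"api": "drive_tool", "payload": {
  "plan": [
    [[0.05, 0, -0.4, 0, 0, 0, 0], [0, 0, -0.7, 0, 0, 0, 0], [0, 0, -0.8, 0, 0, 0, 0], [0, 0, -0.8, 0, 0, 0, 0], [0, 0, -0.8, 0, 0, 0, 0]]
  ]
}}

```text
clock: 4.88
tcp_pos: [0.5724, -0.2022, 0.0519]
orientation: [0.706, 0.069, 0.701, -0.069]
wrist_force: [2.0, 3.1, 11.5]
finger_gap: -0.0002
```

{"api": "drive_tool", "payload": {
  "plan": [
    [[0, 0, -0.8, 0, 0, 0, 0], [0, 0, -0.8, 0, 0, 0, 0], [0, 0, -0.8, 0, 0, 0, 0], [0, 0, -0.8, 0, 0, 0, 0], [0, 0, -0.8, 0, 0, 0, 0]]
  ]
}}

```text
clock: 5.3
tcp_pos: [0.5332, -0.1938, 0.0518]
orientation: [0.706, 0.069, 0.701, -0.069]
wrist_force: [2.6, 4.4, 13.4]
finger_gap: -0.0004
```

{"api": "drive_tool", "payload": {
  "plan": [
    [[0, 0, -0.6, 0, 0, 0, 0], [0, 0, -0.5, 0, 0, 0, 0], [0, 0, -0.4, 0, 0, 0, 0], [0, 0, -0.3, 0, 0, 0, 0], [0, 0, 0, 0, 0, 0, 0]]
  ]
}}

```text
clock: 5.72
tcp_pos: [0.5167, -0.1921, 0.0519]
orientation: [0.707, 0.069, 0.701, -0.07]
wrist_force: [5.3, -0.6, 9.6]
finger_gap: -0.0002
```

```bash
python3 -c "
from h import *
goal(.085,.052)
for n in ('top','scene'): cv2.imwrite(f'pics/{n}3.png',env.read_camera(n)[:,:,::-1])
b=cv2.imread('pics/scene3.png')[170:310,150:290]
cv2.imwrite('pics/c3.png',cv2.resize(b,None,fx=4,fy=4,interpolation=cv2.INTER_CUBIC))
"
```

```text
t 5.72 shift cm [-0.    0.09  0.49] turn deg [0.16 0.51 0.07] F [ 5.3 -0.6  9.6] tcp [ 0.5167 -0.1921  0.0519] gap -0.0 j [-0.5   0.38 -0.32  0.86  0.   -0.31]
 off open-dir mm 89.9 lat mm -0.9
```

View pics/c3.png

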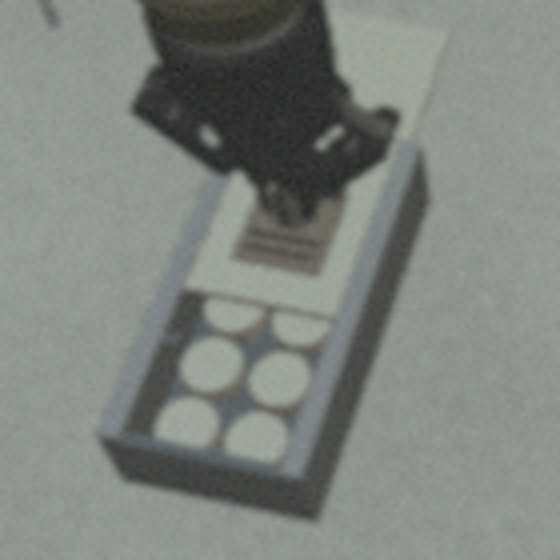

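The cover has slid out and the caps are visible at crop (230,380). One small extra push should confirm the stop.

{"api": "drive_tool", "payload": {
  "plan": [
    [[0, 0, -0.2, 0, 0, 0, 0], [0, 0, -0.2, 0, 0, 0, 0], [0, 0, 0, 0, 0, 0, 0], [0, 0, 0, 0, 0, 0, 0], [0, 0, 0, 0, 0, 0, 0]]
  ]
}}

```text
clock: 6.23
tcp_pos: [0.5165, -0.1922, 0.0528]
orientation: [0.709, 0.068, 0.698, -0.07]
wrist_force: [13.0, 0.9, 5.7]
finger_gap: -0.0002
```

```bash
python3 -c "
from h import *
goal(.085,.052)"
```

```text
t 6.23 shift cm [0.09 0.1  0.51] turn deg [0.2  0.89 0.05] F [13.   0.9  5.7] tcp [ 0.5165 -0.1922  0.0528] gap -0.0 j [-0.5   0.38 -0.33  0.85  0.   -0.31]
 off open-dir mm 90.1 lat mm -1.0
```

The TCP didn't move and the force rose to 13 N, so the cover is at its stop. I ease off and lift.

{"api": "drive_tool", "payload": {
  "plan": [
    [[0, 0, 0.2, 0, 0, 0, 0], [-0.4, 0, 0, 0, 0, 0, 0], [-0.8, 0, 0, 0, 0, 0, 0], [-1, 0, 0.1, 0, 0, 0, 0], [-1, 0, 0.1, 0, 0, 0, 0]]
  ]
}}

```text
clock: 6.65
tcp_pos: [0.5135, -0.1909, 0.0817]
orientation: [0.704, 0.069, 0.703, -0.069]
wrist_force: [1.3, -0.1, -0.3]
finger_gap: 0.0
```

{"api": "drive_tool", "payload": {
  "plan": [
    [[-3, 0, 0, 0, 0, 0, 0], [-3, 0, 0, 0, 0, 0, 0], [-3, 0, 0, 0, 0, 0, 0], [-3, 0, 0, 0, 0, 0, 0], [0, 0, 0, 0, 0, 0, 0]]
  ]
}}

```text
clock: 7.07
tcp_pos: [0.515, -0.1918, 0.2074]
orientation: [0.706, 0.068, 0.701, -0.07]
wrist_force: [0.2, -1.0, 0.1]
finger_gap: -0.0001
```

{"api": "drive_tool", "payload": {
  "plan": [
    [[0, 3, 0, 0, 0, 0, 0], [0, 4, 0, 0, 0, 0, 0], [0, 4, 0, 0, 0, 0, 0], [0, 4, 0, 0, 0, 0, 0], [0, 4, 0, 0, 0, 0, 0]]
  ]
}}

```text
clock: 7.48
tcp_pos: [0.5491, -0.0027, 0.2007]
orientation: [0.703, 0.07, 0.704, -0.07]
wrist_force: [1.7, -0.0, 0.0]
finger_gap: -0.0003
```

{"api": "drive_tool", "payload": {
  "plan": [
    [[0, 4, 0, 0, 0, 0, 0], [0, 3, 0, 0, 0, 0, 0], [0, 0, 0, 0, 0, 0, 0], [0, 0, 0, 0, 0, 0, 0], [0, 0, 0, 0, 0, 0, 0]]
  ]
}}

```text
clock: 7.9
tcp_pos: [0.5629, 0.0641, 0.2007]
orientation: [0.703, 0.069, 0.704, -0.069]
wrist_force: [0.1, 0.1, -0.5]
finger_gap: 0.0002
```

```bash
python3 -c "
from h import *
goal(.085,.052)
for n in ('top','scene'): cv2.imwrite(f'pics/{n}4.png',env.read_camera(n)[:,:,::-1])
a=cv2.imread('pics/top4.png')[80:240,360:480];b=cv2.imread('pics/scene4.png')[150:310,150:270]
# predicted tab, fully open: tab up (red) / ridge (green), cover far edge n/a
q=lambda n,dx,dz:proj(n,np.array([PAD+U*(x-.08+dx)+np.array([-U[1],U[0],0])*y+[0,0,z+dz] for x,y,z in [(.021,.023,0),(.021,-.023,0),(-.021,-.023,0),(-.021,.023,0),(-.021,.021,.014),(-.021,-.021,.014),(-.029,-.021,.014),(-.029,.021,.014)]]))
out=[]
for n,im,o in (('top',a,(360,80)),('scene',b,(150,150))):
    B=cv2.resize(im,None,fx=3.3,fy=3.3,interpolation=cv2.INTER_CUBIC)
    C=B.copy()
    p=q(n,0,0)
    for s,c in((p[:4],(0,0,255)),(p[4:],(0,255,0))): cv2.polylines(C,[np.round((s-np.array(o)+.5)*3.3).astype(int)],True,c,1)
    out+= [C]
cv2.imwrite('pics/c4.png',cv2.hconcat(out))
"
```

```text
t 7.9 shift cm [ 14.89 -25.93   0.97] turn deg [ 0.17 -0.09  0.04] F [ 0.1  0.1 -0.5] tcp [0.5629 0.0641 0.2007] gap 0.0 j [-0.03  0.31 -0.04  1.23 -0.    0.17]
 off open-dir mm 95.2 lat mm 259.4
```

View pics/c4.png

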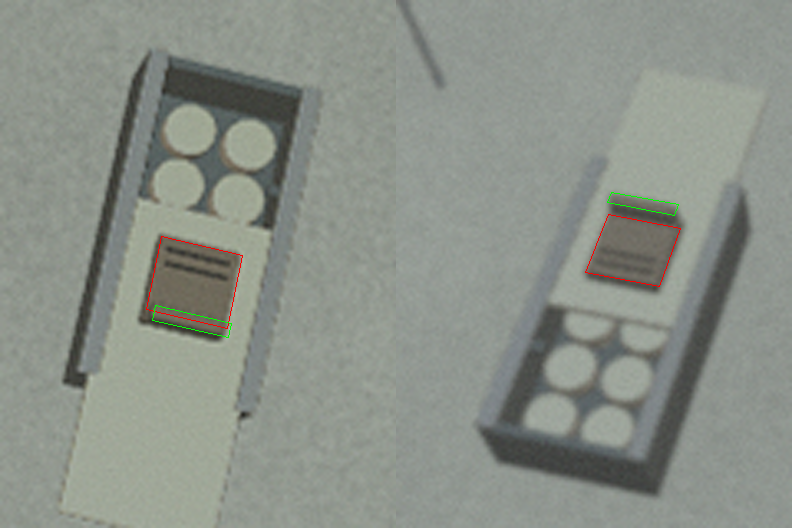

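View pics/scene4.png

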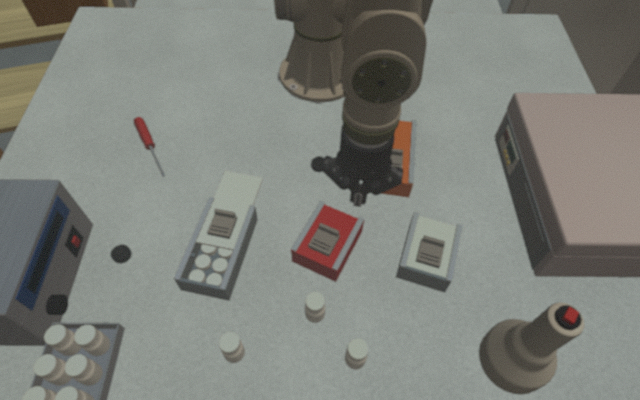

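In the scene view the cover is fully out, with the tab at (222,222) and the caps at (207,262). The short white case at (432,240) and the red case are unchanged, and the arm is clear. The tab's top matches the overlay for "80 mm open, tab up" to within 1–2 px.

```bash
python3 -c "
from workcell import env
print(env.hand_in())"
```

```text
the job is handed in; nothing more can be done
None
```

The long white case is open with its caps exposed, and I handed the job in at about 8 s of the 29 s limit. With shut fingers I pressed the tab onto its stop (TCP at 52 mm, about 12 N). I then slid the cover towards the tab's ridge with the tab held down, and lifted off.

- **Fully open:** at the end of the slide the TCP stopped moving while the push rose to 13 N, about 80 mm past where the finger would first meet the ridge. There was a pause at the stop before one last small push to confirm it.
- **Tab sprung back:** in both cameras the tab's top matches the predicted "80 mm open, tab up" outline to within 1–2 px.
- **Press depth:** during that last push the downward force fell to 5.7 N and the TCP rose about 1 mm to 52.8 mm. That is still about 7 mm down, well past the 4 mm lock.
- **Other cases:** the short white case and the red look-alike are unchanged in the last picture. The arm partly hides the orange one there, but I never went near it. The robot was touching nothing at the end.

No check failed or disagreed.

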